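# Set up the van's pull-out kettle rest

### The arm

A 6-joint arm with a two-finger parallel gripper is mounted at the origin on the work surface. World frame = base frame: x ahead of the robot, y to its left, z up, the work surface at z = 0. Lengths are in m, angles in rad, forces in N, time in s.
With the tool pointing down it reaches from about 0.35 to 0.975 m from the base axis. Payload 4.9 kg.
Tool frame: the origin (TCP) lies on the centre line of the jaws, within the pads' length; the fingertips stand 17 mm ahead of it and the grasp point (between the pads) lies 2 mm behind it (ctrl.tcp_to_tips is the x of the fingertips in the tool frame, in m); x points along the fingers, z is the direction in which the jaws open and shut, and the axes are right-handed (so a half turn about x gives the same grasp; the last joint's range is limited). The gripper opens to 85 mm and grips with 20 to 120 N. Pads are 22 mm wide; open, the fingers measure 114 mm over their backs; the gripper's body (76 mm by 85 mm) begins 54 mm behind the grasp point. The pads swing forward as they close: fully open they stand 13 mm farther back than shut.
Start: joints at [1.021, 0.053, 1.613, -0, 1.476, -0.119], TCP at [0.261, 0.568, 0.248] pointing down, gripper open.
Joint ranges: [-3.01, 3.01], [-1.01, 2.22], [0.06, 2.58], [-1.02, 4.17], [0.09, 2.62], [-3.14, 3.14]. Speed limits (rad/s): [2.57, 2.57, 3.14, 3.14, 3.14, 3.14].

### API

Orientations are given as a rotation vector (axis times angle).
In Python, from station import ctrl, cams, finder gives the robot as it stands.
- The arm moves only by the tool step_arm, never from a script. Its argument "moves" is a list of rows, each a list of 3 entries, a list of its own where there are three numbers: the shift along the tool's x, y, z in cm, then the turn, a rotation vector about the tool's x, y, z in degrees, then the opening, from 0 (shut) to 1 (fully open). A call has exactly 10 rows; each row is the pose to reach, as a shift and turn from the pose measured when the call began, along the tool's axes at that moment; what a row does not reach only later rows make up. A row lasts 1/12 s, in which the tool goes at most 41.7 mm and 7.16 degrees, less where a joint would pass 70% of its speed; a pose out of reach is approached as far as the arm can. A call with a gripper value outside its range is refused whole. The fingers move at their own pace and stop on an object; "grip_force" is the grip in N (left out, the last holds). Time passes only in rows, so rows that repeat a pose let the fingers close, or fill a call up. It gives the time, the measured TCP pose, the force and the opening at its end, in the units of the state.
- ctrl.get_obs(): the state, without advancing time (a new reading comes with each control period).
- cams.get_image(name): name is "scene" or "top" or "wrist"; returns a dict with "pixels" (384x512x3 uint8, blue, green, red), "fx", "fy", "cx", "cy" (pixels), "position" and "attitude" of the camera in the world. Camera axes: x right, y up, looking along -z (the intrinsics and any distortion apply to the point x, -y, -z); pixel columns grow to the right and rows downward; lengths in m; the calibration is good to about 2 mm. A picture is of the moment at which its call begins. There is no depth.
- ctrl.finish_job(): hands the job in, once; it reports no verdict.
Trained networks look in the newest picture that a camera, given by its name, has taken for a name from the list of things; names that differ only in an ending like _2 or _b are one class to them, and where a whole thing is asked for, a point or a joint stands for the part that bears it (a point fixed in the world has none). Each returns a list of dicts, best first, with "conf" (0 to 1); they miss things now and then, are a little off and sometimes report something else, mostly with a low value. They report only what shows in the picture. A call takes as long as a camera call.
- finder.find_in(camera, name): "at" ([column, row] in pixels, amid what is visible of it).
- finder.regions_of(camera, name): "region" (384x512 bool, what is visible of it) and "at" ([column, row] in pixels, amid what is visible of it).
- finder.tip_of(camera, name): "at" ([column, row] in pixels: a listed point, or the origin of a listed thing).
The state is a dict: "t": time; "q": joint angles; "dq": joint speeds; "effort": joint torques, N m; "tool_pos": TCP position; "tool_rot": TCP orientation; "contact_force": force on the tool from outside, world axes, zero at the start; "wrist_torque": the same for the moment, N m; "opening": finger opening in m.
Only numpy, scipy, OpenCV 4.12 (cv2) and the standard library are available. Lean on these libraries where they do the work, as an engineer would, in place of code of your own. Each camera call takes 0.05 s, during which the arm holds its last target. There are 200 camera calls.

### The job

Pull the kettle rest's tray out of its sleeve until the red lock button clicks out and holds it; the click comes at a different length each time, so feel for it and do not wrench on the tray once it has locked. Then take just the top trivet from the spring caddy, so that the next one rises into its place, and set it down, not dropped, flat in the middle of the tray with its long side along the pull direction. Leave the tray locked out and the other things on the counter where they stand.

Things in the scene. Friction and masses are not known exactly. Their poses are not given: they have to be found in the camera images.
- pull_fin (a point): Centre of the top edge of the tray's pull fin, an upright brown wooden plate at the tray's robot-side edge: 14 mm thick along the pull direction, 70 mm wide across it, standing 52 mm above the tray's floor (its top is 86 mm above the counter); 150 mm deep open tray floor behind it, open counter in front. Site axes: x points back towards the sleeve (the tray is pulled along -x, always level), y across, z up. Moves with the tray.
- tray_middle (a point): Middle of the free floor of the aluminium tray, on its upper face, 34 mm above the counter: a flat plate 170 mm (along x) by 110 mm, 8 mm thick, without side rims, carried by a 26 mm square aluminium arm that telescopes into a fixed dark steel sleeve bolted to the counter. The middle lies 85 mm behind the fin's centre plane; the free floor reaches 78 mm either way along x and 55 mm either way along y. Same axes as pull_fin; moves with the tray.
- tray_slide (a joint): How far the tray is pulled out, m: 0 fully in, grows as it is pulled towards the robot. A spring draws it back in, with 3 N at 0 rising to about 6 N when out, plus about 1 N of friction and some damping (1 N at 0.1 m/s). It locks somewhere between 0.08 and 0.12, not known beforehand: there it meets a firm stop, the button clicks out and the tray can then neither go on nor slide back (about 4 mm of play).
- lock_button (a joint): Height of the red round lock button, 19 mm across, on top of the black collar at the mouth of the sleeve, 110 mm behind tray_middle when the tray is in; its top is 67 mm above the counter when in, 77 mm when out. m: 0 pushed in (as at the start, flush with its black collar), 0.010 clicked out, which locks the tray. Pressing it would unlock the tray.
- trivet1: The top trivet: a rubberwood block 110 mm (its x) by 60 mm (its y) by 16 mm (its z), 80 g, three dark grooves along its top; origin at the centre of its underside. At the start it lies on top of two others in the caddy, underside 74 mm and top 90 mm above the counter.
- trivet2: The second trivet, same as the first, right under it; it must rise to where the first was and stay there. Origin at the centre of its underside.
- trivet3: The lowest trivet, same again, under the second. Origin at the centre of its underside.
- caddy: The spring caddy, fixed to the counter: steel base 130 mm (its x) by 80 mm (its y), end walls and corner lips up to 82 mm above the counter that guide the stack with 2 mm of play; both long sides (+-y) are open for fingers over the middle 88 mm. Trivets lie with their x along the caddy's x. Origin at the centre of its underside.
- caddy_platform (a joint): Rise of the caddy's sprung platform, m: 0 at the start with three trivets, 0.016 (one trivet thickness) with two. The spring is soft: about 50 N/m.
- kettle: Bystander: stainless tea kettle, 168 mm across, 182 mm high, spout along its x. Origin at the centre of its underside.
- bowl: Bystander: grey silicone bowl, 150 mm across, 65 mm high. Origin at the centre of its underside.
- mill: Bystander: dark wooden pepper mill, 58 mm across, 164 mm high. Origin at the centre of its underside.
- mug: Bystander: blue mug, 76 mm across, 85 mm high, handle along its y. Origin at the centre of its underside.
- jar: Bystander: green glass jar with wooden cap, 84 mm across, 120 mm high. Origin at the centre of its underside.
- spoon: Bystander: wooden spoon lying flat, 190 mm long along its x.

How it is judged:
On the way, in this order (a step that is already met when the one before it is completed fails the run):
1. the tray is pulled out and the lock button has clicked out (value of joint lock_button above 0.007 m and value of joint tray_slide above 0.07 m), for 0.2 s.
2. the top trivet lies flat in the middle of the locked tray (all of step 1 and x of trivet1 in the frame of tray_middle between -0.02 and 0.02 m and y of trivet1 in the frame of tray_middle between -0.02 and 0.02 m and z of trivet1 in the frame of tray_middle between -0.004 and 0.004 m and angle between the x axis of trivet1 and the x axis of tray_middle, either way round below 0.2 rad), for 0.2 s.
At the end, for the whole second after the job is handed in: Lock button out (over 7 mm), tray locked out; first trivet let go, still and flat on the tray, centre within 20 mm of its middle either way, long side within 0.2 rad of the pull direction; the other two trivets in the caddy, risen one thickness (within 6 mm) (all of step 2 and x of trivet2 in the frame of caddy between -0.008 and 0.008 m and y of trivet2 in the frame of caddy between -0.008 and 0.008 m and z of trivet2 in the frame of caddy between 0.068 and 0.08 m and x of trivet3 in the frame of caddy between -0.008 and 0.008 m and y of trivet3 in the frame of caddy between -0.008 and 0.008 m and z of trivet3 in the frame of caddy between 0.052 and 0.064 m and linear speed of trivet1 below 0.02 m/s and value of joint caddy_platform between 0.01 and 0.022 m); the robot touches nothing.
It fails at once if a bystander is pushed more than 30 mm (distance of any of kettle, bowl, mill, mug, jar, spoon from where it was at the start of the episode above 0.03 m).
It fails at once if the trivet is dropped (moves faster than 0.5 m/s out of the fingers) (contact force between the fingers and trivet1 below 0.1 N and linear speed of trivet1 above 0.5 m/s).
It fails at once if the tray is wrenched against its lock with more than 50 N (contact force between lock_button_c0 and catch_c1 above 50 N).
It also fails if it takes over 59 s, if anything falls off the work surface, if the arm or the gripper's body presses on something with over 40 N, if the wrist force passes 120 N, or if a joint passes its speed limit or range.

## Working session

There is one attempt and no reset: what is moved stays moved. The work goes in short steps, Python scripts to look and compute and a tool call to move; the robot and the scene stay as the last step left them, time stands still between calls to the robot, and variables do not carry over. Pictures are saved under pics/ and viewed, on a budget of 10 in all, crops included, one or two more only if the job needs it, and the job is handed in when it is done.

Besides the shell and the picture viewer there is one more tool, called after ">>>" as name([rows], argument=value, ...), one row to a line, values as JSON. step_arm: Moves the arm, as the interface text tells. Its arguments: {"type":"object","properties":{"moves":{"type":"array"},"grip_force":{"type":"number"}},"required":["moves"]}

```bash
mkdir -p pics; cat > h.py <<'E'
import numpy as np, cv2, sys
from scipy.spatial.transform import Rotation as R
from station import ctrl, cams, finder
def att(a):
    a=np.array(a,float)
    if a.shape==(3,3): return a
    return R.from_rotvec(a).as_matrix() if a.size==3 else R.from_quat(a).as_matrix()
def ray(im,px):
    d=att(im["attitude"])@np.array([(px[0]-im["cx"])/im["fx"],-(px[1]-im["cy"])/im["fy"],-1])
    return np.array(im["position"]),d
def onz(im,px,z):
    p,d=ray(im,px); return p+d*(z-p[2])/d[2]
def proj(im,P):
    c=att(im["attitude"]).T@(np.array(P)-im["position"]); return [im["cx"]-im["fx"]*c[0]/c[2], im["cy"]+im["fy"]*c[1]/c[2]]
E
python3 - <<'E'
from h import *
print(ctrl.get_obs())
hs={'pull_fin':.086,'tray_middle':.034,'lock_button':.067,'trivet1':.074,'caddy':0}
for c in ("scene","top"):
    im=cams.get_image(c); cv2.imwrite(f"pics/{c}0.png",im["pixels"])
    print(c,[im[k] for k in("fx","fy","cx","cy","position","attitude")],[k for k in im])
    for n,z in hs.items():
        for r in finder.tip_of(c,n)[:2]: print(c,n,r["conf"],np.round(r["at"],1),onz(im,r["at"],z).round(4))
    for n in ("kettle","bowl","mill","mug","jar","spoon"):
        for r in finder.tip_of(c,n)[:1]: print(c,n,r["conf"],onz(im,r["at"],0).round(3))
E
```

```text
{'t': 0.0, 'q': array([ 1.02099482e+00,  5.33664862e-02,  1.61430661e+00, -4.16192813e-06,
        1.47601269e+00, -1.19027817e-01]), 'dq': array([ 1.35263260e-03,  1.52135084e-03, -4.11925436e-04, -1.88159333e-03,
       -1.27260819e-03, -9.13998013e-05]), 'effort': array([ 2.83047648e-04, -3.93656337e+01, -3.70189762e+01, -7.70815041e-05,
        6.67728775e-03, -1.45015076e-05]), 'tool_pos': array([0.26068602, 0.56738176, 0.24704949]), 'tool_rot': array([-0.88730552,  1.38465689,  0.88580062]), 'contact_force': array([ 0.29558486, -0.49341971, -0.20739798]), 'wrist_torque': array([ 0.06349629,  0.00307779, -0.01059737]), 'opening': 0.08545106366167285}
scene [370.487877569402, 370.487877569402, 259.6606760282531, 189.02881421205524, array([1.11976867, 0.78010493, 0.72369445]), array([0.3786496 , 1.20142296, 2.28105121])] ['pixels', 'fx', 'fy', 'cx', 'cy', 'position', 'attitude']
scene pull_fin 0.66 [254.5 184.4] [ 0.586  -0.0129  0.086 ]
scene tray_middle 0.88 [232.7 208.7] [ 0.6724 -0.0048  0.034 ]Traceback (most recent call last):
  File "<stdin>", line 8, in <module>
ValueError: it knows: bowl, caddy, jar, kettle, mill, mug, pull_fin, spoon, tray_middle, trivet
```

```bash
python3 - <<'E'
from h import *
hs={'pull_fin':.086,'tray_middle':.034,'trivet':.074,'caddy':0}
for c in ("scene","top"):
    im=cams.get_image(c); cv2.imwrite(f"pics/{c}0.png",im["pixels"])
    print(c,im["position"],im["attitude"])
    for n,z in hs.items():
        for r in finder.tip_of(c,n)[:2]: print(c,n,r["conf"],np.round(r["at"],1),onz(im,r["at"],z).round(4))
    try:
        for r in finder.find_in(c,"lock_button")[:2]: print(c,"lock",r["conf"],np.round(r["at"],1),onz(im,r["at"],.067).round(4))
    except ValueError as e: print(e)
    for n in ("kettle","bowl","mill","mug","jar","spoon"):
        for r in finder.tip_of(c,n)[:1]: print(c,n,r["conf"],onz(im,r["at"],0).round(3))
a=cv2.imread("pics/scene0.png");b=cv2.imread("pics/top0.png")
s=cv2.resize(np.vstack([a,b]),None,fx=.78,fy=.78);cv2.imwrite("pics/b0.png",s)
E
```

```text
scene [1.11976867 0.78010493 0.72369445] [0.3786496  1.20142296 2.28105121]
scene pull_fin 0.97 [255.2 183.4] [ 0.5811 -0.0163  0.086 ]
scene tray_middle 0.6 [230.9 207.7] [ 0.6743 -0.0123  0.034 ]
scene trivet 0.89 [363.3 219.5] [0.4268 0.289  0.074 ]
scene trivet 0.58 [362.6 220.6] [0.432  0.2912 0.074 ]
scene caddy 0.73 [180.9 162.8] [ 0.6627 -0.4053  0.    ]
scene caddy 0.65 [355.8 237.2] [0.4276 0.2766 0.    ]
scene kettle 0.9 [0.685 0.409 0.   ]
scene bowl 0.64 [ 0.483 -0.329  0.   ]
scene mill 0.69 [0.687 0.205 0.   ]
scene mug 0.81 [ 0.71  -0.211  0.   ]
scene jar 0.82 [ 0.67  -0.409  0.   ]
scene spoon 0.54 [ 0.381 -0.036  0.   ]
top [ 0.42440577 -0.01393008  1.25316023] [ 0.11247586 -0.11823572 -1.54192022]
top pull_fin 0.91 [253.6 191.4] [ 0.5844 -0.014   0.086 ]
top pull_fin 0.64 [325.2 153.4] [ 0.6919 -0.2027  0.086 ]
top tray_middle 0.92 [254.3 161.7] [ 0.6749 -0.0138  0.034 ]
top trivet 0.84 [138.5 252.6] [0.4171 0.2819 0.074 ]
top trivet 0.66 [265.2 269.1] [ 0.3831 -0.0494  0.074 ]
top caddy 0.92 [147.4 247.2] [0.4321 0.2767 0.    ]
top lock 0.43 [244.9 122. ] [0.7784 0.0148 0.067 ]
top kettle 0.79 [0.687 0.413 0.   ]
top bowl 0.73 [ 0.475 -0.313  0.   ]
top mill 0.7 [0.69  0.193 0.   ]
top jar 0.98 [ 0.674 -0.405  0.   ]
top spoon 0.93 [ 0.375 -0.054  0.   ]
```

View pics/b0.png

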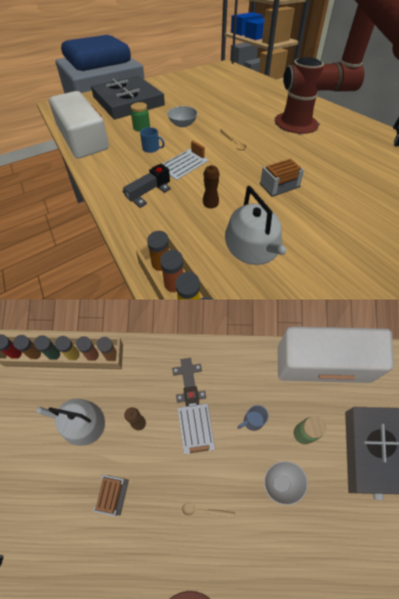

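The picture (half-scale stack) shows the tray with fin towards the robot at about (200,448), button (190,393), and the caddy with its trivets at (111,494). The spoon lies clear in front, and the mill is left of the tray. I'll refine the yaw angles and compute the first move.

```bash
cat >> h.py <<'E'
def Rdown(yaw):  # tool x down, tool z (jaw axis) horizontal at yaw
    x=np.array([0,0,-1.]); z=np.array([np.cos(yaw),np.sin(yaw),0]); return np.stack([x,np.cross(z,x),z],1)
def go(pos,yaw):
    o=ctrl.get_obs(); A=R.from_rotvec(o["tool_rot"]).as_matrix()
    best=min((R.from_matrix(A.T@Rdown(yaw+k*np.pi)).as_rotvec(degrees=True) for k in(0,1)),key=np.linalg.norm)
    print("t",round(o["t"],2),"pos",o["tool_pos"].round(4),"F",o["contact_force"].round(1),"open",round(o["opening"],4))
    print("shift cm",(A.T@(np.array(pos)-o["tool_pos"])*100).round(2),"turn deg",best.round(1))
def rect(im,reg,z):
    c=max(cv2.findContours(reg.astype(np.uint8),0,2)[0],key=cv2.contourArea).reshape(-1,2)
    P=np.array([onz(im,p,z)[:2] for p in c])
    b=cv2.boxPoints(cv2.minAreaRect((P*1000).astype(np.float32)))/1000
    e=[b[1]-b[0],b[2]-b[1]]; l=max(e,key=np.linalg.norm); a=np.arctan2(l[1],l[0]); a=(a+np.pi/2)%np.pi-np.pi/2
    return b.mean(0).round(4),np.round([np.linalg.norm(v) for v in e],4),round(float(a),3)
E
python3 - <<'E'
from h import *
im=cams.get_image("top")
for n,z in(("tray_middle",.034),("trivet",.09),("caddy",.082)):
    for r in finder.regions_of("top",n)[:2]: print(n,r["conf"],rect(im,r["region"],z))
print(ctrl.tcp_to_tips)
A=R.from_rotvec(ctrl.get_obs()["tool_rot"]).as_matrix();print(A.round(3))
im=cams.get_image("wrist");print(im["position"],(A.T@(im["position"]-ctrl.get_obs()["tool_pos"])).round(3), (A.T@att(im["attitude"])).round(2),im["fx"])
go([.583,-.014,.2],.15+np.pi/2)
go([.43,.28,.25],.15+np.pi/2)
E
```

```text
tray_middle 0.68 (array([ 0.668 , -0.0034], dtype=float32), array([0.1151, 0.1806], dtype=float32), 0.146)
caddy 0.95 (array([0.4217, 0.2701], dtype=float32), array([0.1268, 0.0905], dtype=float32), -0.193)
caddy 0.32 (array([0.4218, 0.2804], dtype=float32), array([0.1134, 0.0647], dtype=float32), -0.173)
0.017
[[ 0.    -0.909  0.418]
 [ 0.     0.418  0.909]
 [-1.     0.     0.   ]]
[0.1928511  0.59810538 0.37418065] [-0.126  0.075 -0.001] [[-0.    0.29 -0.96]
 [ 0.    0.96  0.29]
 [ 1.   -0.   -0.  ]] 285.340359168519
t 1.6 pos [0.261  0.5679 0.2483] F [0.9 0.1 0. ] open 0.0855
shift cm [  4.83 -53.56 -39.42] turn deg [-33.3  -0.   -0. ]
t 1.6 pos [0.261  0.5679 0.2483] F [0.9 0.1 0. ] open 0.0855
shift cm [ -0.17 -27.38 -19.1 ] turn deg [-33.3  -0.   -0. ]
```

>>> step_arm([
  [[0, -5.3, -3.9], [-4, 0, 0], 1],
  [[0, -9, -6.6], [-7, 0, 0], 1],
  [[0, -12.6, -9.3], [-11, 0, 0], 1],
  [[0, -16, -11.8], [-14, 0, 0], 1],
  [[0, -19.4, -14.3], [-18, 0, 0], 1],
  [[0, -22.8, -16.8], [-21, 0, 0], 1],
  [[0, -26, -19.2], [-24, 0, 0], 1],
  [[0, -29.4, -21.7], [-28, 0, 0], 1],
  [[0, -32.8, -24.2], [-31, 0, 0], 1],
  [[0, -36, -26.6], [-33.3, 0, 0], 1],
])

```text
t: 2.43
tool_pos: [0.4628, 0.2011, 0.2487]
tool_rot: [-1.321, 1.132, 1.32]
contact_force: [1.8, 0.2, 0.2]
opening: 0.0851
```

```bash
python3 - <<'E'
from h import *
go([.583,-.014,.2],.147+np.pi/2)
E
```

```text
t 2.43 pos [0.4628 0.2011 0.2487] F [1.8 0.2 0.2] open 0.0851
shift cm [  4.88  -8.6  -23.09] turn deg [0.3 0.  0.1]
```

>>> step_arm([
  [[0, -1, -3], [0, 0, 0], 1],
  [[0.5, -2, -6], [0, 0, 0], 1],
  [[1, -3.3, -9], [0, 0, 0], 1],
  [[2, -4.5, -12], [0, 0, 0], 1],
  [[3, -5.6, -15], [0, 0, 0], 1],
  [[4, -6.7, -18], [0.3, 0, 0], 1],
  [[4.9, -7.8, -21], [0.3, 0, 0], 1],
  [[4.9, -8.6, -23.1], [0.3, 0, 0], 1],
  [[4.9, -8.6, -23.1], [0.3, 0, 0], 1],
  [[4.9, -8.6, -23.1], [0.3, 0, 0], 1],
])

```text
t: 3.27
tool_pos: [0.5832, -0.0149, 0.1995]
tool_rot: [-1.315, 1.136, 1.316]
contact_force: [1.1, 0.1, 0.2]
opening: 0.0853
```

```bash
python3 - <<'E'
from h import *
im=cams.get_image("wrist"); cv2.imwrite("pics/w1.png",im["pixels"])
print(im["position"])
for n,z in(("pull_fin",.086),("tray_middle",.034)):
    for r in finder.tip_of("wrist",n)[:2]: print(n,r["conf"],np.round(r["at"],1),onz(im,r["at"],z).round(4))
for r in finder.regions_of("wrist","tray_middle")[:1]: print(rect(im,r["region"],.034))
print(finder.find_in("wrist","lock_button") if 0 else "")
go([.583,-.014,.065],.147+np.pi/2)
E
```

```text
[ 0.50903195 -0.0263913   0.32535769]
pull_fin 0.85 [252.1 196.6] [ 0.5883 -0.0202  0.086 ]
tray_middle 0.89 [252.8 251.5] [ 0.6708 -0.0088  0.034 ]
(array([ 0.6716, -0.0035], dtype=float32), array([0.1097, 0.1869], dtype=float32), 0.181)

t 3.47 pos [ 0.5827 -0.013   0.2001] F [-0.4  0.6 -0.5] open 0.0851
shift cm [ 1.351e+01  1.000e-02 -1.100e-01] turn deg [0.1 0.  0.1]
```

View pics/w1.png

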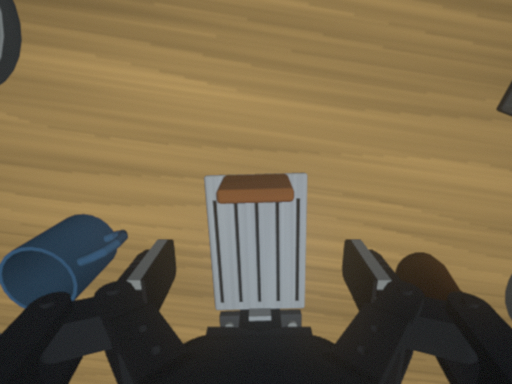

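View: the fin's top face is centred near (255,196), width about 75 px, and the jaws straddle it evenly and nearly aligned. Next I'll descend around it.

>>> step_arm([
  [[2, -0.3, -0.2], [0, 0, 0], 1],
  [[4, -0.3, -0.2], [0, 0, 0], 1],
  [[6, -0.3, -0.2], [0, 0, 0], 1],
  [[8, -0.3, -0.2], [0, 0, 0], 1],
  [[9.5, -0.3, -0.2], [0, 0, 0], 1],
  [[10.5, -0.3, -0.2], [0, 0, 0], 1],
  [[11.5, -0.3, -0.2], [0, 0, 0], 1],
  [[12.5, -0.3, -0.2], [0, 0, 0], 1],
  [[13.3, -0.3, -0.2], [0, 0, 0], 1],
  [[13.5, -0.3, -0.2], [0, 0, 0], 1],
], grip_force=20)

```text
t: 4.3
tool_pos: [0.5855, -0.0142, 0.0638]
tool_rot: [-1.318, 1.134, 1.319]
contact_force: [0.4, -0.1, 0.3]
opening: 0.0851
```

>>> step_arm([
  [[0, 0, 0], [0, 0, 0], 0.9],
  [[0, 0, 0], [0, 0, 0], 0.8],
  [[0, 0, 0], [0, 0, 0], 0.7],
  [[0, 0, 0], [0, 0, 0], 0.6],
  [[0, 0, 0], [0, 0, 0], 0.5],
  [[0, 0, 0], [0, 0, 0], 0.5],
  [[0, 0, 0], [0, 0, 0], 0.5],
  [[0, 0, 0], [0, 0, 0], 0.5],
  [[0, 0, 0], [0, 0, 0], 0.5],
  [[0, 0, 0], [0, 0, 0], 0.5],
])

```text
t: 5.13
tool_pos: [0.5864, -0.0182, 0.0657]
tool_rot: [-1.325, 1.14, 1.315]
contact_force: [-3.3, -11.7, 3.4]
opening: 0.0696
```

>>> step_arm([
  [[0, 0.3, 0], [0, 0, 0], 0.5],
  [[0, 0.7, 0], [0, 0, 0], 0.5],
  [[0, 1.2, 0], [0, 0, 0], 0.5],
  [[0, 1.8, 0], [0, 0, 0], 0.5],
  [[0, 2.4, 0], [0, 0, 0], 0.5],
  [[0, 3.0, 0], [0, 0, 0], 0.5],
  [[0, 3.6, 0], [0, 0, 0], 0.5],
  [[0, 4.2, 0], [0, 0, 0], 0.5],
  [[0, 4.7, 0], [0, 0, 0], 0.5],
  [[0, 5.0, 0], [0, 0, 0], 0.5],
])

```text
t: 5.97
tool_pos: [0.5385, -0.0267, 0.0658]
tool_rot: [-1.33, 1.137, 1.309]
contact_force: [10.0, -4.3, -11.5]
opening: 0.0695
```

>>> step_arm([
  [[0, 0.3, 0], [0, 0, 0], 0.5],
  [[0, 0.6, 0], [0, 0, 0], 0.5],
  [[0, 0.9, 0], [0, 0, 0], 0.5],
  [[0, 1.2, 0], [0, 0, 0], 0.5],
  [[0, 1.5, 0], [0, 0, 0], 0.5],
  [[0, 1.8, 0], [0, 0, 0], 0.5],
  [[0, 2.1, 0], [0, 0, 0], 0.5],
  [[0, 2.4, 0], [0, 0, 0], 0.5],
  [[0, 2.5, 0], [0, 0, 0], 0.5],
  [[0, 2.5, 0], [0, 0, 0], 0.5],
])

```text
t: 6.8
tool_pos: [0.5153, -0.0307, 0.0658]
tool_rot: [-1.333, 1.134, 1.305]
contact_force: [8.9, -3.2, -10.2]
opening: 0.0698
```

>>> step_arm([
  [[0, 0.2, 0], [0, 0, 0], 0.5],
  [[0, 0.35, 0], [0, 0, 0], 0.5],
  [[0, 0.5, 0], [0, 0, 0], 0.5],
  [[0, 0.65, 0], [0, 0, 0], 0.5],
  [[0, 0.8, 0], [0, 0, 0], 0.5],
  [[0, 0.95, 0], [0, 0, 0], 0.5],
  [[0, 1.1, 0], [0, 0, 0], 0.5],
  [[0, 1.2, 0], [0, 0, 0], 0.5],
  [[0, 1.2, 0], [0, 0, 0], 0.5],
  [[0, 1.2, 0], [0, 0, 0], 0.5],
])

```text
t: 7.63
tool_pos: [0.5051, -0.0326, 0.0658]
tool_rot: [-1.335, 1.13, 1.301]
contact_force: [8.5, -2.1, -9.5]
opening: 0.0697
```

>>> step_arm([
  [[0, 0.2, 0], [0, 0, 0], 0.5],
  [[0, 0.35, 0], [0, 0, 0], 0.5],
  [[0, 0.5, 0], [0, 0, 0], 0.5],
  [[0, 0.6, 0], [0, 0, 0], 0.5],
  [[0, 0.7, 0], [0, 0, 0], 0.5],
  [[0, 0.8, 0], [0, 0, 0], 0.5],
  [[0, 0.9, 0], [0, 0, 0], 0.5],
  [[0, 1.0, 0], [0, 0, 0], 0.5],
  [[0, 1.0, 0], [0, 0, 0], 0.5],
  [[0, 1.0, 0], [0, 0, 0], 0.5],
])

```text
t: 8.47
tool_pos: [0.4969, -0.034, 0.0658]
tool_rot: [-1.337, 1.126, 1.297]
contact_force: [10.8, -2.3, -11.2]
opening: 0.0698
```

>>> step_arm([
  [[0, 0.2, 0], [0, 0, 0], 0.5],
  [[0, 0.35, 0], [0, 0, 0], 0.5],
  [[0, 0.5, 0], [0, 0, 0], 0.5],
  [[0, 0.6, 0], [0, 0, 0], 0.5],
  [[0, 0.7, 0], [0, 0, 0], 0.5],
  [[0, 0.8, 0], [0, 0, 0], 0.5],
  [[0, 0.9, 0], [0, 0, 0], 0.5],
  [[0, 1.0, 0], [0, 0, 0], 0.5],
  [[0, 1.0, 0], [0, 0, 0], 0.5],
  [[0, 1.0, 0], [0, 0, 0], 0.5],
])

```text
t: 9.3
tool_pos: [0.4884, -0.0355, 0.0659]
tool_rot: [-1.339, 1.122, 1.293]
contact_force: [8.1, -1.0, -8.8]
opening: 0.0693
```

```bash
python3 - <<'E'
from h import *
go([.4969,-.034,.0658],.147+np.pi/2)
E
```

```text
t 9.3 pos [ 0.4884 -0.0355  0.0659] F [ 8.1 -1.  -8.8] open 0.0693
shift cm [ 0.03 -0.87  0.02] turn deg [ 0.2 -0.7  1.5]
```

>>> step_arm([
  [[0, 0.2, 0], [0, 0, 0.5], 0.5],
  [[0, 0.35, 0], [0, 0, 1], 0.5],
  [[0, 0.5, 0], [0, 0, 1], 0.5],
  [[0, 0.6, 0], [0, 0, 1], 0.5],
  [[0, 0.7, 0], [0, 0, 1], 0.5],
  [[0, 0.8, 0], [0, 0, 1], 0.5],
  [[0, 0.9, 0], [0, 0, 1], 0.5],
  [[0, 1.0, 0], [0, 0, 1], 0.5],
  [[0, 1.0, 0], [0, 0, 1], 0.5],
  [[0, 1.0, 0], [0, 0, 1], 0.5],
])

```text
t: 10.13
tool_pos: [0.4861, -0.0359, 0.0668]
tool_rot: [-1.341, 1.119, 1.288]
contact_force: [33.8, 4.8, -28.0]
opening: 0.0695
```

Force jumped to 34 N and motion stopped at about 102 mm, so this is the stop. I'll relax, ease back slightly, and release.

>>> step_arm([
  [[0, -0.1, 0], [0, 0, 0], 0.5],
  [[0, -0.2, 0], [0, 0, 0], 0.5],
  [[0, -0.2, 0], [0, 0, 0], 0.5],
  [[0, -0.2, 0], [0, 0, 0], 0.6],
  [[0, -0.2, 0], [0, 0, 0], 0.7],
  [[0, -0.2, 0], [0, 0, 0], 0.8],
  [[0, -0.2, 0], [0, 0, 0], 0.9],
  [[0, -0.2, 0], [0, 0, 0], 1],
  [[0, -0.2, 0], [0, 0, 0], 1],
  [[0, -0.2, 0], [0, 0, 0], 1],
])

```text
t: 10.97
tool_pos: [0.4885, -0.0357, 0.0675]
tool_rot: [-1.342, 1.118, 1.287]
contact_force: [-0.8, -0.6, -0.3]
opening: 0.0853
```

```bash
python3 - <<'E'
from h import *
go([.4861,-.0359,.21],.147+np.pi/2)
for c in("scene","top"):
    im=cams.get_image(c)
    if c=="scene": cv2.imwrite("pics/s2.png",cv2.resize(im["pixels"][150:270,140:300],None,fx=4,fy=4,interpolation=2))
    for n,z in(("pull_fin",.086),("tray_middle",.034)):
        for r in finder.tip_of(c,n)[:1]: print(c,n,r["conf"],onz(im,r["at"],z).round(4))
E
```

```text
t 10.97 pos [ 0.4885 -0.0357  0.0675] F [-0.8 -0.6 -0.3] open 0.0853
shift cm [-14.25  -0.23  -0.18] turn deg [ 0.1 -0.8  1.9]
scene pull_fin 0.89 [ 0.4962 -0.0355  0.086 ]
scene tray_middle 0.73 [ 0.6872 -0.343   0.034 ]
top tray_middle 0.66 [ 0.5807 -0.0248  0.034 ]
```

View pics/s2.png

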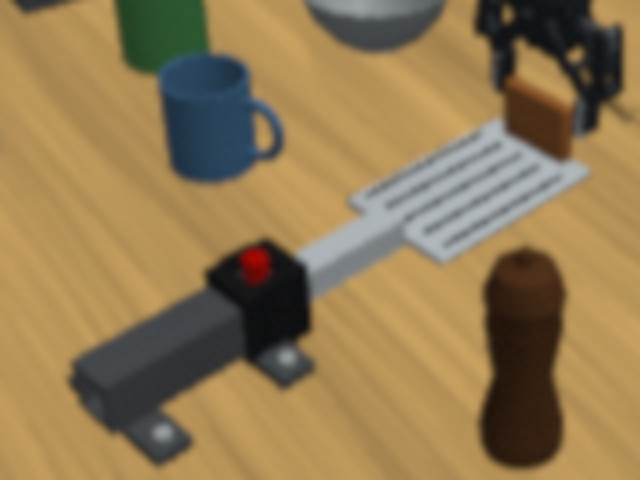

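The red button stands out at (256,265) and the fin is free between the open fingers: the tray is locked. Next I'll lift and go over the caddy.

>>> step_arm([
  [[-3.5, 0, 0], [0, 0, 0], 1],
  [[-7.5, 0, 0], [0, 0, 0], 1],
  [[-11, 0, 2], [3, -0.3, 0.5], 1],
  [[-14, 0.4, 6], [6, -0.5, 1], 1],
  [[-14.3, 0.8, 10], [9, -0.8, 1.5], 1],
  [[-14.3, 1.1, 14], [12, -0.8, 1.9], 1],
  [[-14.3, 1.4, 18], [15, -0.8, 1.9], 1],
  [[-14.3, 1.6, 22], [18, -0.8, 1.9], 1],
  [[-14.3, 1.8, 26], [18.7, -0.8, 1.9], 1],
  [[-14.3, 1.9, 29.5], [18.7, -0.8, 1.9], 1],
])

```text
t: 12.1
tool_pos: [0.4198, 0.2569, 0.2055]
tool_rot: [-1.073, 1.282, 1.08]
contact_force: [-0.0, -0.2, 0.0]
opening: 0.0853
```

```bash
python3 - <<'E'
from h import *
go([.422,.279,.21],-.18+np.pi/2)
im=cams.get_image("wrist"); cv2.imwrite("pics/w3.png",im["pixels"])
for n,z in(("trivet",.074),("caddy",0)):
    for r in finder.tip_of("wrist",n)[:2]: print(n,r["conf"],np.round(r["at"],1),onz(im,r["at"],z).round(4))
for n,z in(("trivet",.09),("caddy",.082)):
    for r in finder.regions_of("wrist",n)[:2]: print(n,r["conf"],rect(im,r["region"],z))
E
```

```text
t 12.1 pos [0.4198 0.2569 0.2055] F [-0.  -0.2  0. ] open 0.0853
shift cm [-0.44  0.18  2.22] turn deg [0.2 0.4 0. ]
trivet 0.87 (array([0.4213, 0.2811], dtype=float32), array([0.1093, 0.0597], dtype=float32), -0.179)
caddy 0.58 (array([0.4201, 0.281 ], dtype=float32), array([0.1288, 0.0749], dtype=float32), -0.179)
```

View pics/w3.png

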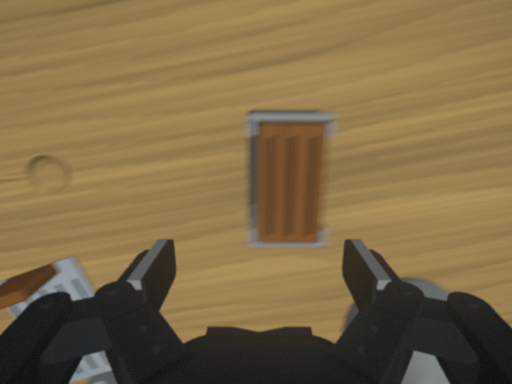

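The trivet is seen at (292,180) px, size 109x60 mm and yaw −0.18, aligned with the jaws. I'll use the earlier picture to check how far the open fingertips really stand below the TCP.

```bash
python3 - <<'E'
from h import *
im=cams.get_image("scene")
t=np.array([.4885,-.0357]); zt=np.array([-.15,.989]); yt=np.array([-.989,-.15])
for s in(.043,.05,.057):
  for w in(-.011,.011):
    for h in(.045,.055,.065):
        p=t+zt*s+yt*w; u=proj(im,[*p,h]); print(s,w,h,np.round([(u[0]-140)*4,(u[1]-150)*4]))
go([.4213,.281,.13],-.179+np.pi/2)
E
```

```text
0.043 -0.011 0.045 [568. 155.]
0.043 -0.011 0.055 [569. 145.]
0.043 -0.011 0.065 [569. 135.]
0.043 0.011 0.045 [587. 145.]
0.043 0.011 0.055 [587. 135.]
0.043 0.011 0.065 [588. 124.]
0.05 -0.011 0.045 [574. 159.]
0.05 -0.011 0.055 [575. 149.]
0.05 -0.011 0.065 [575. 138.]
0.05 0.011 0.045 [593. 148.]
0.05 0.011 0.055 [594. 138.]
0.05 0.011 0.065 [594. 128.]
0.057 -0.011 0.045 [581. 162.]
0.057 -0.011 0.055 [581. 152.]
0.057 -0.011 0.065 [582. 142.]
0.057 0.011 0.045 [599. 152.]
0.057 0.011 0.055 [600. 142.]
0.057 0.011 0.065 [600. 131.]
t 12.4 pos [0.4211 0.2538 0.2051] F [0.9 0.2 0.1] open 0.0852
shift cm [7.53 0.46 2.64] turn deg [ 0.   0.3 -0. ]
```

Open tips sit only about 4 mm ahead of the TCP, so roughly 8–11 mm at 60 mm opening. TCP z ≈ 0.0885 puts the closed tips at about 0.079, on the top trivet only.

>>> step_arm([
  [[1.5, 0.5, 1.5], [0, 0, 0], 1],
  [[4, 0.5, 2.6], [0, 0.3, 0], 1],
  [[6, 0.5, 2.6], [0, 0.3, 0], 1],
  [[7.5, 0.5, 2.6], [0, 0.3, 0], 1],
  [[8.7, 0.5, 2.6], [0, 0.3, 0], 1],
  [[9.7, 0.5, 2.6], [0, 0.3, 0], 1],
  [[10.5, 0.5, 2.6], [0, 0.3, 0], 1],
  [[11.2, 0.5, 2.6], [0, 0.3, 0], 1],
  [[11.6, 0.5, 2.6], [0, 0.3, 0], 1],
  [[11.6, 0.5, 2.6], [0, 0.3, 0], 1],
])

```text
t: 13.23
tool_pos: [0.4207, 0.2806, 0.0887]
tool_rot: [-1.076, 1.29, 1.077]
contact_force: [0.0, -0.8, -0.3]
opening: 0.0851
```

```bash
python3 - <<'E'
from h import *
go([.4213,.281,.0885],-.179+np.pi/2)
E
```

```text
t 13.23 pos [0.4207 0.2806 0.0887] F [ 0.  -0.8 -0.3] open 0.0851
shift cm [ 0.02 -0.06  0.05] turn deg [ 0.  -0.  -0.1]
```

>>> step_arm([
  [[0, 0, 0], [0, 0, 0], 0.9],
  [[0, 0, 0], [0, 0, 0], 0.85],
  [[0, 0, 0], [0, 0, 0], 0.8],
  [[0, 0, 0], [0, 0, 0], 0.75],
  [[0, 0, 0], [0, 0, 0], 0.7],
  [[0, 0, 0], [0, 0, 0], 0.6],
  [[0, 0, 0], [0, 0, 0], 0.5],
  [[0, 0, 0], [0, 0, 0], 0.5],
  [[0, 0, 0], [0, 0, 0], 0.5],
  [[0, 0, 0], [0, 0, 0], 0.5],
], grip_force=25)

```text
t: 14.07
tool_pos: [0.4207, 0.2806, 0.0887]
tool_rot: [-1.076, 1.289, 1.077]
contact_force: [-0.9, 0.4, -0.2]
opening: 0.0593
```

```bash
python3 - <<'E'
from h import *
im=cams.get_image("scene"); cv2.imwrite("pics/s4.png",cv2.resize(im["pixels"][160:260,300:430],None,fx=5,fy=5,interpolation=2))
E
```

```text
(no output)
```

View pics/s4.png

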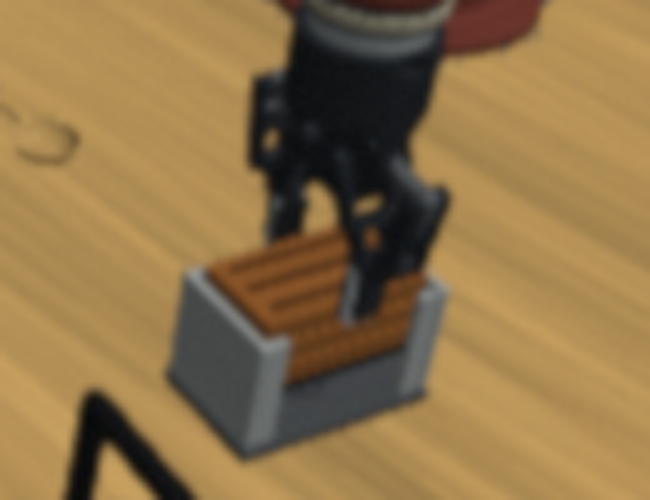

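The fingertip (355,320) reaches roughly half the top trivet's depth, so only the top one is held. Next I'll lift slowly.

>>> step_arm([
  [[-0.1, 0, 0], [0, 0, 0], 0.5],
  [[-0.3, 0, 0], [0, 0, 0], 0.5],
  [[-0.6, 0, 0], [0, 0, 0], 0.5],
  [[-1.0, 0, 0], [0, 0, 0], 0.5],
  [[-1.5, 0, 0], [0, 0, 0], 0.5],
  [[-2.1, 0, 0], [0, 0, 0], 0.5],
  [[-2.8, 0, 0], [0, 0, 0], 0.5],
  [[-3.6, 0, 0], [0, 0, 0], 0.5],
  [[-4.4, 0, 0], [0, 0, 0], 0.5],
  [[-5, 0, 0], [0, 0, 0], 0.5],
])

```text
t: 14.95
tool_pos: [0.4212, 0.2808, 0.1402]
tool_rot: [-1.076, 1.288, 1.076]
contact_force: [0.1, -0.5, 0.0]
opening: 0.0596
```

```bash
python3 - <<'E'
from h import *
im=cams.get_image("scene"); cv2.imwrite("pics/s5.png",cv2.resize(im["pixels"][150:260,220:420],None,fx=4,fy=4,interpolation=2))
t=cams.get_image("top")
for c,i in(("scene",im),("top",t)):
    for n,z in(("pull_fin",.086),("tray_middle",.034)):
        for r in finder.tip_of(c,n)[:1]: print(c,n,r["conf"],onz(i,r["at"],z).round(4))
for r in finder.regions_of("top","tray_middle")[:1]: print(r["conf"],rect(t,r["region"],.034))
go([.57,-.023,.14],.147+np.pi/2)
E
```

```text
scene pull_fin 0.71 [ 0.4932 -0.0357  0.086 ]
scene tray_middle 0.58 [ 0.5803 -0.0323  0.034 ]
top pull_fin 0.56 [ 0.4942 -0.0393  0.086 ]
top tray_middle 0.72 [ 0.5703 -0.0201  0.034 ]
0.73 (array([ 0.6213, -0.0125], dtype=float32), array([0.11  , 0.2728], dtype=float32), 0.175)
t 15.3 pos [0.4204 0.2804 0.1381] F [ 0.2 -0.5 -1.3] open 0.0594
shift cm [ -0.21 -20.13 -27.2 ] turn deg [-18.7  -0.   -0.1]
```

View pics/s5.png

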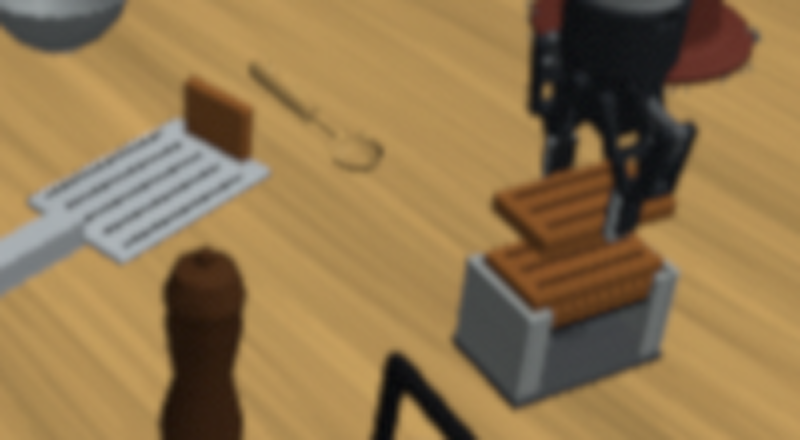

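The trivet is held level at (590,200), the next ones have risen in the caddy, and the tray stays out with the fin free. Next I'll carry it to the tray.

>>> step_arm([
  [[-0.2, -0.8, -1], [-1, 0, 0], 0.5],
  [[-0.2, -2.4, -3], [-3, 0, 0], 0.5],
  [[-0.2, -4, -5.2], [-5, 0, 0], 0.5],
  [[-0.2, -6, -7.6], [-7, 0, 0], 0.5],
  [[-0.2, -7.8, -10], [-9, 0, 0], 0.5],
  [[-0.2, -9.6, -12.4], [-11, 0, 0], 0.5],
  [[-0.2, -11.4, -14.8], [-13, 0, 0], 0.5],
  [[-0.2, -13.2, -17.2], [-15, 0, 0], 0.5],
  [[-0.2, -15, -19.4], [-17, 0, 0], 0.5],
  [[-0.2, -16.4, -21.2], [-19, 0, 0], 0.5],
])

```text
t: 16.13
tool_pos: [0.5445, 0.0407, 0.1394]
tool_rot: [-1.32, 1.135, 1.323]
contact_force: [0.5, 0.3, -1.2]
opening: 0.0592
```

```bash
python3 - <<'E'
from h import *
go([.577,-.0215,.11],.172+np.pi/2)
E
```

```text
t 16.13 pos [0.5445 0.0407 0.1394] F [ 0.5  0.3 -1.2] open 0.0592
shift cm [ 2.94 -2.27 -6.64] turn deg [-1.1 -0.  -0.2]
```

Now I'll move over the middle, down to z ≈ 0.075 (trivet underside about 0.060), and check with the camera.

>>> step_arm([
  [[0, -0.7, -2], [-0.5, 0, 0], 0.5],
  [[0, -1.5, -4], [-1, 0, 0], 0.5],
  [[0, -2.1, -6], [-1.1, 0, 0], 0.5],
  [[0.5, -2.3, -6.6], [-1.1, 0, 0], 0.5],
  [[1.5, -2.3, -6.6], [-1.1, 0, 0], 0.5],
  [[2.8, -2.3, -6.6], [-1.1, 0, 0], 0.5],
  [[4.2, -2.3, -6.6], [-1.1, 0, 0], 0.5],
  [[5.4, -2.3, -6.6], [-1.1, 0, 0], 0.5],
  [[6.2, -2.3, -6.6], [-1.1, 0, 0], 0.5],
  [[6.4, -2.3, -6.6], [-1.1, 0, 0], 0.5],
])

```text
t: 16.97
tool_pos: [0.5751, -0.0201, 0.0722]
tool_rot: [-1.332, 1.127, 1.342]
contact_force: [-0.2, -0.2, -1.1]
opening: 0.0595
```

```bash
python3 - <<'E'
from h import *
im=cams.get_image("scene"); w=cams.get_image("wrist")
a=cv2.resize(im["pixels"][140:260,190:350],(512,384),interpolation=2)
cv2.imwrite("pics/s6.png",cv2.resize(np.vstack([a,w["pixels"]]),None,fx=.78,fy=.78))
go([.577,-.0215,.049],.172+np.pi/2)
E
```

```text
t 17.07 pos [ 0.5765 -0.0206  0.0744] F [-0.6 -0.  -0.8] open 0.0594
shift cm [ 2.53 -0.05 -0.1 ] turn deg [ 0.1  0.  -0.3]
```

View pics/s6.png

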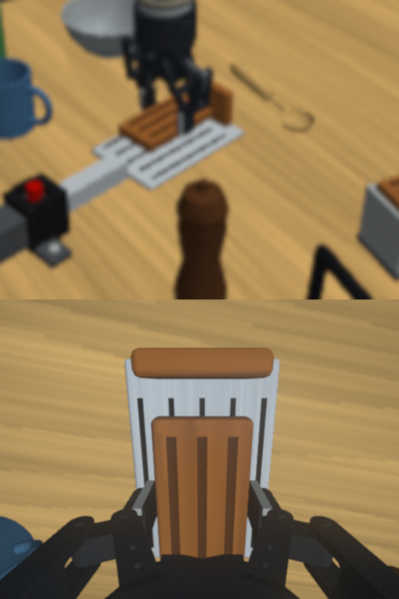

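The wrist view shows the trivet centred across the tray and parallel to it, about 20 mm behind the fin face: correct. The button at (35,190) is still out. Next I'll lower it gently.

>>> step_arm([
  [[0.4, 0, -0.1], [0, 0, 0], 0.5],
  [[0.8, 0, -0.1], [0, 0, -0.3], 0.5],
  [[1.2, 0, -0.1], [0, 0, -0.3], 0.5],
  [[1.6, 0, -0.1], [0, 0, -0.3], 0.5],
  [[1.9, 0, -0.1], [0, 0, -0.3], 0.5],
  [[2.1, 0, -0.1], [0, 0, -0.3], 0.5],
  [[2.3, 0, -0.1], [0, 0, -0.3], 0.5],
  [[2.4, 0, -0.1], [0, 0, -0.3], 0.5],
  [[2.4, 0, -0.1], [0, 0, -0.3], 0.5],
  [[2.4, 0, -0.1], [0, 0, -0.3], 0.5],
])

```text
t: 17.9
tool_pos: [0.5766, -0.0216, 0.0504]
tool_rot: [-1.336, 1.122, 1.335]
contact_force: [0.2, -0.1, -1.0]
opening: 0.059
```

>>> step_arm([
  [[0.03, 0, 0], [0, 0, 0], 0.5],
  [[0.06, 0, 0], [0, 0, 0], 0.5],
  [[0.09, 0, 0], [0, 0, 0], 0.5],
  [[0.12, 0, 0], [0, 0, 0], 0.5],
  [[0.15, 0, 0], [0, 0, 0], 0.5],
  [[0.18, 0, 0], [0, 0, 0], 0.5],
  [[0.2, 0, 0], [0, 0, 0], 0.5],
  [[0.22, 0, 0], [0, 0, 0], 0.5],
  [[0.22, 0, 0], [0, 0, 0], 0.5],
  [[0.22, 0, 0], [0, 0, 0], 0.5],
])

```text
t: 18.73
tool_pos: [0.5769, -0.0216, 0.0499]
tool_rot: [-1.336, 1.122, 1.335]
contact_force: [-4.2, 0.1, 9.1]
opening: 0.0592
```

Contact is felt (9 N up). I'll release slowly.

>>> step_arm([
  [[0, 0, 0], [0, 0, 0], 0.65],
  [[0, 0, 0], [0, 0, 0], 0.7],
  [[0, 0, 0], [0, 0, 0], 0.75],
  [[0, 0, 0], [0, 0, 0], 0.8],
  [[0, 0, 0], [0, 0, 0], 0.9],
  [[0, 0, 0], [0, 0, 0], 1],
  [[0, 0, 0], [0, 0, 0], 1],
  [[0, 0, 0], [0, 0, 0], 1],
  [[-0.5, 0, 0], [0, 0, 0], 1],
  [[-1, 0, 0], [0, 0, 0], 1],
])

```text
t: 19.57
tool_pos: [0.5766, -0.0216, 0.0599]
tool_rot: [-1.335, 1.122, 1.336]
contact_force: [0.5, -0.1, -0.8]
opening: 0.0853
```

>>> step_arm([
  [[-1.5, 0, 0], [0, 0, 0], 1],
  [[-3, 0, 0], [0, 0, 0], 1],
  [[-4.5, 0, 0], [0, 0, 0], 1],
  [[-6, 0, 0], [0, 0, 0], 1],
  [[-8, 0, 0], [0, 0, 0], 1],
  [[-10, 0, 0], [0, 0, 0], 1],
  [[-12, 0, 0], [0, 0, 0], 1],
  [[-14, 0, 0], [0, 0, 0], 1],
  [[-15, 0, 0], [0, 0, 0], 1],
  [[-15, 0, 0], [0, 0, 0], 1],
])

```text
t: 20.4
tool_pos: [0.5784, -0.0219, 0.2139]
tool_rot: [-1.34, 1.118, 1.33]
contact_force: [0.6, -1.2, 0.4]
opening: 0.0857
```

```bash
python3 - <<'E'
from h import *
im=cams.get_image("scene"); w=cams.get_image("wrist")
a=cv2.resize(im["pixels"][140:260,200:360],(512,384),interpolation=2)
b=im["pixels"][140:260,300:460]
cv2.imwrite("pics/s7.png",cv2.resize(np.vstack([np.hstack([a,w["pixels"]]),np.hstack([cv2.resize(b,(512,384)),im["pixels"]])]),None,fx=.78,fy=.78))
for c,i in(("wrist",w),("scene",im)):
  for n,z in(("pull_fin",.086),("tray_middle",.034)):
    for r in finder.tip_of(c,n)[:1]: print(c,n,r["conf"],onz(i,r["at"],z).round(4))
  for r in finder.regions_of(c,"trivet")[:2]: print(c,r["conf"],rect(i,r["region"],.05))
  for r in finder.regions_of(c,"tray_middle")[:1]: print("tray",r["conf"],rect(i,r["region"],.034))
o=ctrl.get_obs();print(o["t"],o["contact_force"],o["opening"])
E
```

```text
wrist pull_fin 0.8 [ 0.4933 -0.0368  0.086 ]
wrist 0.81 (array([ 0.5777, -0.0221], dtype=float32), array([0.0594, 0.1115], dtype=float32), 0.18)
tray 0.65 (array([ 0.6228, -0.0118], dtype=float32), array([0.11  , 0.2832], dtype=float32), 0.183)
scene pull_fin 0.63 [ 0.4874 -0.0294  0.086 ]
scene tray_middle 0.77 [ 0.5706 -0.0101  0.034 ]
scene 0.95 (array([0.388 , 0.2576], dtype=float32), array([0.1265, 0.0769], dtype=float32), -0.165)
scene 0.89 (array([ 0.5889, -0.0114], dtype=float32), array([0.0712, 0.1179], dtype=float32), 0.214)
tray 0.56 (array([ 0.5828, -0.0145], dtype=float32), array([0.1295, 0.3313], dtype=float32), 0.339)
20.9 [-0.09851552  0.38678604  0.46670912] 0.08548491282327128
```

View pics/s7.png

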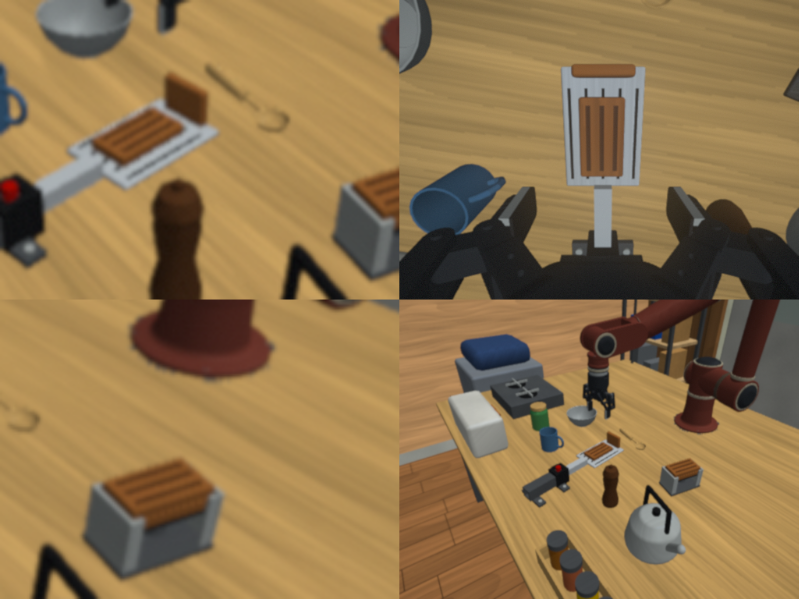

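The trivet lies flat and centred on the tray at (602,136), the button is out at (10,190), the caddy stack has risen at (165,490), and the gripper is clear. I'm handing in.

```bash
python3 -c "
from station import ctrl
print(ctrl.finish_job())"
```

```text
the job is handed in; nothing more can be done
None
```

I pulled the tray out until it locked, set the top trivet in the middle of it, and handed the job in at about 21 s. No verdict came back, so what follows rests on my own last checks.

- **Tray:** I pulled it by its fin at the lowest grip force. It stopped at about 102 mm, where the measured force rose to 34 N along the pull and 28 N vertically, and I stopped there. The button itself was not measured, but in the pictures it stands out, and the tray stayed out after I let go of the fin.
- **Trivet:** I took only the top one and lowered it until I felt contact at about 9 N before letting go. The last wrist picture puts its centre 85.7 mm behind the fin and 0.6 mm off the centre line (target 85 mm and 0). Its long side is within about 0.01 rad of the pull direction.
- **Caddy and other things:** The two remaining trivets look risen and seated in the caddy; I judged this by eye and did not measure their height. The other things on the counter look unmoved. The gripper was well clear of everything at the end.
- **Disagreements:** The scene camera's estimates were 10–15 mm different from the wrist camera's for the trivet and the tray middle. I trusted the wrist view because it is closer and gave the trivet's true size.

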